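# Roll the bone picture tiles home in the identification board

### The job

Take the hand roller from its blue stand and roll the five bone tiles down until every one is fully home, flush with the rails: begin on the tile by the green end and roll to the other end in one pass without lifting the roller off, with a steady push of about 15 N (never over 25 N, the tiles crack). Press with the roller only, not with the gripper. Then set the roller back upright in its stand, let go, and leave the other things on the bench alone.

Things in the scene. Friction and masses are not known exactly. Their poses are not given: they have to be found in the camera images.
- board: Bone identification board, fixed: black tray 124 x 234 mm with a white frame of rails on top. Origin: centre of the tray's underside, which may lie up to 8 mm below the bench top; z up. Rail tops, unloaded, are 34 mm above the origin. Five bone-coloured tiles lie in a row along y between the rails: tile1 at the +y end by the green end rail, to tile5 at the -y end (white end rail).
- board_top (a point): Centre of the board at the height of the unloaded rail tops; axes as the board's. The frame, 109 mm (x) x 224 mm (y), with its tiles rides on foam: it gives about 1 mm for each 14 N of downward force and springs back. The row of tiles is 168 mm long and 54 mm wide.
- roller_grip (a point): Hand roller's upright wooden handle, 24 x 24 mm square, 60 mm tall; this point is on its axis, 27 mm below its top. z up along the handle, x along the drum's axle, y the rolling direction. Below it: aluminium cross plate 96 (x) x 32 (y) x 6 mm, underside 39 mm below this point; fork cheeks down to 75 mm below; then the drum.
- roller: The same roller; origin 91 mm below roller_grip, same axes; 0.3 to 0.45 kg. Free-turning black rubber drum, diameter 40 mm, 44 mm wide. Its underside is nominally 91 mm below roller_grip, but the axle sits firmly at an unknown setting in its slots: really anywhere from 82 to 100 mm below.
- stand: Blue roller stand, fixed, base 124 x 80 mm; origin: centre of the underside; x, y as the stored roller's. Two cheeks (14 mm thick, at x = +-41 mm) rise to 72 mm; the ends of the roller's cross plate rest on them, drum hanging between. Lips 9 mm high, 40 mm apart in y, hold the plate (4 mm play each way in x and y). Stored, roller_grip is 111 mm above the origin.
- frame (a joint): How far the board's frame, with its tiles, is pressed down into the foam: about 0.00045 m with nothing on it, growing by 0.001 m for each 14 N of push. The load on the tiles is the sum over those the drum touches: where it meets the edge of a proud tile it can be half as much again as the downward push, less if rolled slowly.
- tile1_face (a point): Centre of the top face of tile1, 54 mm (board x) x 32 mm (board y); tiles lie 34 mm apart. Axes as the board's.
- tile1 (a joint): tile1: 0 when fully proud (4 mm above the rails), 0.004 m when home, flush with the rails; grows as the tile is pressed down; starts at 0 to 0.0008. Does not move under less than about 10 N; above that it creeps down at about 8 mm/s per further newton, and stays where it is left.
- tile2_face (a point): Centre of the top face of tile2, 54 mm (board x) x 32 mm (board y); tiles lie 34 mm apart. Axes as the board's.
- tile2 (a joint): tile2: 0 when fully proud (4 mm above the rails), 0.004 m when home, flush with the rails; grows as the tile is pressed down; starts at 0 to 0.0008. Does not move under less than about 10 N; above that it creeps down at about 8 mm/s per further newton, and stays where it is left.
- tile3_face (a point): Centre of the top face of tile3, 54 mm (board x) x 32 mm (board y); tiles lie 34 mm apart. Axes as the board's.
- tile3 (a joint): tile3: 0 when fully proud (4 mm above the rails), 0.004 m when home, flush with the rails; grows as the tile is pressed down; starts at 0 to 0.0008. Does not move under less than about 10 N; above that it creeps down at about 8 mm/s per further newton, and stays where it is left.
- tile4_face (a point): Centre of the top face of tile4, 54 mm (board x) x 32 mm (board y); tiles lie 34 mm apart. Axes as the board's.
- tile4 (a joint): tile4: 0 when fully proud (4 mm above the rails), 0.004 m when home, flush with the rails; grows as the tile is pressed down; starts at 0 to 0.0008. Does not move under less than about 10 N; above that it creeps down at about 8 mm/s per further newton, and stays where it is left.
- tile5_face (a point): Centre of the top face of tile5, 54 mm (board x) x 32 mm (board y); tiles lie 34 mm apart. Axes as the board's.
- tile5 (a joint): tile5: 0 when fully proud (4 mm above the rails), 0.004 m when home, flush with the rails; grows as the tile is pressed down; starts at 0 to 0.0008. Does not move under less than about 10 N; above that it creeps down at about 8 mm/s per further newton, and stays where it is left.
- dish: Bystander: white plate, 140 mm across, 16 mm high; origin at its underside
- forceps: Bystander: steel forceps with a green end, 130 mm long, lying flat; origin at its underside
- spare_tile: Bystander: a loose spare tile like those in the board, lying on the bench (leave it there); origin at its underside
- specimen_jar: Bystander: amber jar with a white lid, 60 mm across, 85 mm high; origin at its underside
- pencil_pot: Bystander: blue pot of pencils, 76 mm across, 160 mm high with pencils; origin at its underside
- magnifier: Bystander: hand magnifier lying flat, round lens 72 mm across and black handle, 170 mm long; origin at its underside
There are look-alikes about, which are no part of the job. Of the things that look like the roller, the middle-sized one is meant.

How it is judged:
By the outcome, as a careful person would: the job done as asked, in the order asked, and still so for the second after the job is handed in, with the robot touching nothing.
It also fails if it takes over 72 s, if anything falls off the work surface, if the arm or the gripper's body presses on something with over 40 N, if the wrist force passes 120 N, or if a joint passes its speed limit or range.

### The arm

A 6-joint arm with a two-finger parallel gripper is mounted at the origin on the work surface. World frame = base frame: x ahead of the robot, y to its left, z up, the work surface at z = 0. Lengths are in m, angles in rad, forces in N, time in s.
With the tool pointing down it reaches from about 0.425 to 0.95 m from the base axis. Payload 3.5 kg.
Tool frame: the origin (TCP) lies at the very end of the fingers, on their centre line; the grasp point (between the pads) lies 19 mm behind it (ctrl.grip_point_offset is the z of the grasp point in the tool frame, in m); z points along the fingers, y is the direction in which the jaws open and shut (so a half turn about z gives the same grasp; the last joint's range is limited). The gripper opens to 85 mm and grips with 20 to 120 N. Pads are 22 mm wide; open, the fingers measure 114 mm over their backs; the gripper's body (76 mm by 85 mm) begins 54 mm behind the grasp point. The pads swing forward as they close: fully open they stand 13 mm farther back than shut.
Start: joints at [-1.34, 0.286, 1.577, -0, 1.279, -0.15], TCP at [0.251, -0.627, 0.203] pointing down, gripper open.
Joint ranges: [-2.77, 2.77], [-0.9, 2.22], [0.21, 2.48], [-1.53, 4.67], [0.24, 2.81], [-2.84, 2.84]. Speed limits (rad/s): [2.79, 2.79, 3.14, 3.14, 3.14, 3.14].

### API

Orientations are given as a unit quaternion [w, x, y, z].
In Python, from station import status, optics, job_done, ctrl gives the robot as it stands. The module is installed in compiled form; this text tells all that it offers.
- The arm moves only by the tool jog_arm, never from a script. Its argument "series" is a list that holds one entry, the list of rows, each a list of 5 numbers: the finger opening in m, from 0 to 0.0854, then the shift along the world's x, y, z in m, then the turn about the world's z in rad. In form: [[[jaw, x, y, z, turn], ...]]. A call has 1 to 10 rows; each row is the pose to reach, as a shift and turn from the pose commanded when the call began; what a row does not reach only later rows make up. A row lasts 1/12 s, in which the tool goes at most 41.7 mm and 7.16 degrees, less where a joint would pass 70% of its speed; a pose out of reach is approached as far as the arm can. A call with a gripper value outside its range is refused whole. The fingers move at their own pace and stop on an object; the grip force is fixed at half the most. Time passes only in rows, so rows that repeat a pose let the fingers close. It gives the time, the measured TCP pose, the force and the opening at its end, in the units of the state.
- status.read_state(): the state, without advancing time (a new reading comes with each control period).
- optics.camera(name): name is "side" or "top"; returns (picture, depth): 480x640x3 uint8, red, green, blue; 480x640 float32, m along the optical axis (not along the pixel's ray), 0 where there is no reading.
- optics.camera_model(name): a dict with "fx", "fy", "cx", "cy" (pixels), "rvec" (rotation vector, rad) and "tvec" (3), from world to camera coordinates, as OpenCV has them. Camera axes: x right, y down, z forward; pixel columns grow to the right and rows downward; lengths in m; the calibration is good to about 2 mm. A picture is of the moment at which its call begins. camera_model takes no time and is no camera call.
- job_done(): hands the job in, once; it reports no verdict.
Trained networks look in the newest picture that a camera, given by its name, has taken for a name from the list of things; names that differ only in an ending like _2 or _b are one class to them, and where a whole thing is asked for, a point or a joint stands for the part that bears it (a point fixed in the world has none). Each returns a list of dicts, best first, with "score" (0 to 1); they miss things now and then, are a little off and sometimes report something else, mostly with a low value. They report only what shows in the picture. A call takes as long as a camera call. They do not tell look-alikes from the thing itself.
- optics.find_in(name, camera): "at" ([column, row] in pixels, amid what is visible of it).
The state is a dict: "time": time; "joint_positions": joint angles; "dq": joint speeds; "joint_torque": joint torques, N m; "tcp_pos": TCP position; "tool_rot": TCP orientation; "wrist_force": force on the tool from outside, world axes, zero at the start; "torque": the same for the moment, N m; "finger_gap": finger opening in m.
Only numpy, scipy, OpenCV 4.12 (cv2) and the standard library are available. Lean on these libraries where they do the work, as an engineer would, in place of code of your own. Each camera call takes 0.05 s, during which the arm holds its last target. There are 200 camera calls.

## Working session

There is one attempt and no reset: what is moved stays moved. The work goes in short steps, Python scripts to look and compute and a tool call to move; the robot and the scene stay as the last step left them, time stands still between calls to the robot, and variables do not carry over. Pictures are saved under pics/ and viewed, about 8 in all and at most 12, crops included, and the job is handed in when it is done.

Besides the shell and the picture viewer there is one more tool, called after "Call:" as name(argument=value, ...) on one line, values as JSON. jog_arm: Moves the arm, as the interface text tells. Its arguments: {"type":"object","properties":{"series":{"type":"array","items":{"type":"array","items":{"type":"array","items":{"type":"number"}}}}},"required":["series"]}

```bash
mkdir -p pics
cat > h.py <<'E'
import numpy as np, cv2
from station import status, optics, job_done, ctrl
def shot(c):
    p,d=optics.camera(c); return p,d
def W(c,u,v,z):
    m=optics.camera_model(c); R=cv2.Rodrigues(np.array(m["rvec"],float))[0]; t=np.array(m["tvec"],float).ravel()
    return R.T@(np.array([(u-m["cx"])/m["fx"]*z,(v-m["cy"])/m["fy"]*z,z])-t)
def cloud(c,d):
    m=optics.camera_model(c); R=cv2.Rodrigues(np.array(m["rvec"],float))[0]; t=np.array(m["tvec"],float).ravel()
    v,u=np.mgrid[:480,:640]
    P=np.stack([(u-m["cx"])/m["fx"]*d,(v-m["cy"])/m["fy"]*d,d],-1)-t
    return P@R
def proj(c,P):
    m=optics.camera_model(c); K=np.array([[m["fx"],0,m["cx"]],[0,m["fy"],m["cy"]],[0,0,1]])
    return cv2.projectPoints(np.array(P,float).reshape(-1,1,3),np.array(m["rvec"],float),np.array(m["tvec"],float),K,None)[0].reshape(-1,2)
E
python3 - <<'E'
from h import *
for c in("top","side"):
    p,d=shot(c); np.save(c+"_d.npy",d); np.save(c+"_p.npy",p); cv2.imwrite(f"pics/{c}0.png",p[:,:,::-1])
    C=cloud(c,d)
    for n in("board","roller","stand","tile1_face","tile5_face","roller_grip"):
        for r in optics.find_in(n,c)[:4]:
            u,v=r["at"]; i,j=int(round(v)),int(round(u)); print(c,n,np.round(r["at"],0),round(r["score"],2),C[i,j].round(3),d[i,j]>0)
s=status.read_state(); print({k:np.round(v,3) for k,v in s.items()}, ctrl.grip_point_offset)
E
```

```text
top board [231. 233.] 0.94 [0.599 0.196 0.031] True
top board [377. 248.] 0.37 [ 0.563 -0.142  0.04 ] True
top board [386. 239.] 0.21 [ 0.573 -0.151  0.12 ] True
top roller [443. 248.] 0.95 [ 0.561 -0.289  0.062] True
top roller [372. 353.] 0.7 [ 0.338 -0.112  0.164] True
top roller [393. 241.] 0.62 [ 0.566 -0.163  0.136] True
top stand [378. 251.] 0.75 [ 0.557 -0.146  0.032] True
top stand [232. 236.] 0.36 [0.592 0.194 0.03 ] True
top tile5_face [258. 249.] 0.71 [0.562 0.132 0.032] True
top tile5_face [378. 252.] 0.3 [ 0.558 -0.149  0.005] True
top roller_grip [366. 352.] 0.71 [ 0.34  -0.101  0.16 ] True
top roller_grip [442. 250.] 0.67 [ 0.557 -0.288  0.055] True
top roller_grip [390. 239.] 0.63 [ 0.57  -0.157  0.139] True
side board [272. 333.] 0.65 [0.59  0.229 0.032] True
side roller [433. 218.] 0.98 [ 0.33  -0.093  0.084] True
side roller [327. 181.] 0.91 [ 0.579 -0.15   0.087] True
side roller [348. 158.] 0.68 [ 0.559 -0.284  0.051] True
side roller [334. 202.] 0.58 [ 0.561 -0.141  0.032] True
side stand [335. 205.] 0.81 [ 0.56  -0.147  0.016] True
side stand [260. 334.] 0.52 
[... 181 characters left out ...]
0.139 0.028] True
side roller_grip [350. 161.] 0.86 [ 0.554 -0.283  0.043] True
side roller_grip [327. 184.] 0.63 [ 0.58  -0.151  0.076] True
side roller_grip [431. 219.] 0.62 [ 0.334 -0.091  0.081] True
{'time': np.float64(0.7), 'joint_positions': array([-1.34 ,  0.286,  1.577, -0.   ,  1.279, -0.15 ]), 'dq': array([ 0.   , -0.001, -0.   ,  0.   ,  0.   , -0.001]), 'joint_torque': array([ 1.0000e-03, -4.0581e+01, -2.9286e+01, -0.0000e+00,  0.0000e+00,
        0.0000e+00]), 'tcp_pos': array([ 0.251, -0.627,  0.203]), 'tool_rot': array([0.   , 0.982, 0.189, 0.   ]), 'wrist_force': array([-0.12 , -0.181,  0.395]), 'torque': array([0.006, 0.037, 0.   ]), 'finger_gap': np.float64(0.085)} -0.0187
```

View pics/top0.png

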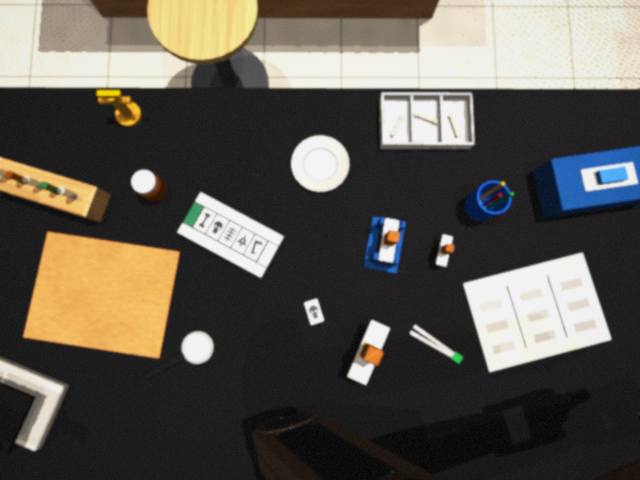

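View pics/side0.png

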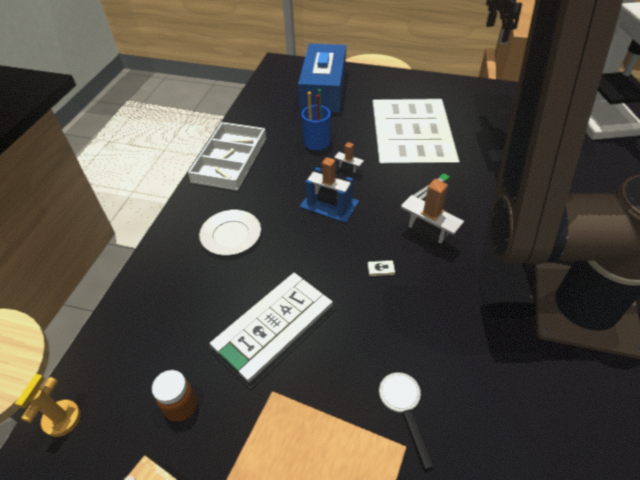

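Run:
```python
from h import *
p=np.load("top_p.npy");d=np.load("top_d.npy")
a=cv2.resize(p[200:300,345:475],None,fx=6,fy=6,interpolation=cv2.INTER_CUBIC)[:,:780,::-1]
cv2.imwrite("pics/crop1.png",a)
for c in("top","side"):
    p=np.load(c+"_p.npy").astype(int);d=np.load(c+"_d.npy"); C=cloud(c,d); X,Y,Z=C[...,0],C[...,1],C[...,2]; ok=d>0
    def rect(m,n):
        P=C[m][:,:2].astype(np.float32); r=cv2.minAreaRect(P*1000); print(c,n,len(P),"c",np.round(r[0],1),"size",np.round(r[1],1),"ang",round(r[2],2),"med",np.round(np.median(C[m],0)*1000,1),"mean",np.round(C[m].mean(0)*1000,1))
    near=ok&(np.hypot(X-.57,Y+.155)<.08)
    R,G,B=p[...,0],p[...,1],p[...,2]
    rect(near&(Z>.128)&(R>G+40),"handletop"); rect(near&(Z>.06)&(Z<.095)&(R>150)&(B>140),"plate"); rect(near&(B>R+50)&(Z<.03),"standbase"); 
    nb=ok&(np.hypot(X-.597,Y-.196)<.15)&(Z>.018)&(Z<.06)
    wh=nb&(R>140)&(G>140); rect(wh,"boardwhite"); gr=nb&(G>R+30)&(G>B+10); rect(gr,"green"); rect(wh|gr,"frame")
    print(np.percentile(Z[wh],[2,25,50,75,98]).round(4))
    b=ok&(Z<.015)&(np.hypot(X-.5,Y)<.1); print("bench z",np.median(Z[b]), "std",Z[b].std())
```

```text
top handletop 128 c [ 575.9 -163.5] size [23.1 23.4] ang 77.59 med [ 576.2 -163.3  137.2] mean [ 575.9 -163.   137. ]
top plate 410 c [ 576.3 -163.8] size [33.8 96. ] ang 81.78 med [ 560.9 -162.8   78. ] mean [ 574.5 -163.    78.2]
top standbase 774 c [ 578.7 -165.5] size [ 84.1 130.5] ang 78.26 med [ 565.6 -143.3    5.8] mean [ 567.5 -154.6    5.8]
top boardwhite 3947 c [597.  198.3] size [224.5 109.1] ang 61.75 med [592.8 191.   28.6] mean [593.2 192.2  28.7]
top green 231 c [644.6 286.2] size [24.8 55. ] ang 61.49 med [644.7 286.3  27.4] mean [644.4 286.3  27.4]
top frame 4178 c [597.  198.4] size [224.7 109.1] ang 61.79 med [595.5 196.4  28.5] mean [596.  197.4  28.6]
[0.0227 0.0266 0.0286 0.0307 0.0346]
bench z 0.0003839089436372071 std 0.00304052239590147
side handletop 70 c [ 578.4 -161.2] size [22.9 21.9] ang 88.55 med [ 577.6 -160.5  136. ] mean [ 577.9 -160.6  135.9]
side plate 261 c [ 578.9 -161.4] size [38.  95.9] ang 79.4 med [ 561.8 -161.3   76.3] mean [ 577.1 -161.    76.4]
side standbase 441 c [ 580.9 -162.1] size [ 81.4 131. ] ang 80.55 med [ 571.9 -137.7    4.5] mean [ 572.5 -140.6    4.4]
side boardwhite 4967 c [598.3 200.2] size [225.3 111.4] ang 61.66 med [595.8 202.1  26.5] mean [596.  201.   26.8]
side green 385 c [646.4 287.8] size [25.8 58. ] ang 61.33 med [645.2 289.   25.2] mean [645.8 289.2  25.2]
side frame 5352 c [598.3 200.3] size [225.5 111.4] ang 61.56 med [599.5 209.3  26.3] mean [599.6 207.3  26.7]
[0.0222 0.0249 0.0265 0.0288 0.0317]
bench z -0.001476602079547993 std 0.0027087746970409364
```

View pics/crop1.png

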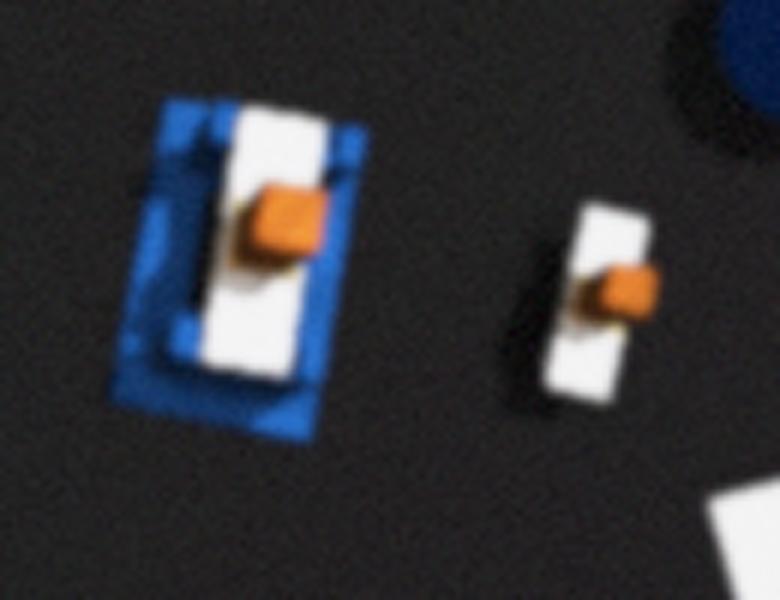

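The three roller look-alikes in the top picture are at (370,353), which is large; (390,240), in the blue stand with a 96 x 33 mm plate; and (443,250), which is small. The middle-sized one in the stand fits on size and place, and the crop confirms it.

Call:
jog_arm(series=[[[0.085, 0.023, 0.033, 0, -0.054], [0.085, 0.046, 0.066, 0, -0.108], [0.085, 0.069, 0.099, 0, -0.162], [0.085, 0.092, 0.132, 0, -0.216], [0.085, 0.115, 0.165, 0, -0.27], [0.085, 0.138, 0.198, 0, -0.324], [0.085, 0.161, 0.231, 0, -0.378], [0.085, 0.184, 0.264, 0, -0.432], [0.085, 0.207, 0.297, 0, -0.486], [0.085, 0.23, 0.33, 0, -0.54]]])

```text
time: 1.53
tcp_pos: [0.4818, -0.2949, 0.203]
tool_rot: [0.0, 0.997, -0.081, 0.0]
wrist_force: [0.6, -0.9, -0.9]
finger_gap: 0.0853
```

Call:
jog_arm(series=[[[0.085, 0.023, 0.032, 0, 0], [0.085, 0.046, 0.064, 0, 0], [0.085, 0.069, 0.096, 0, 0], [0.085, 0.088, 0.122, 0, 0], [0.085, 0.095, 0.132, 0, 0], [0.085, 0.095, 0.132, -0.03, 0], [0.085, 0.095, 0.132, -0.06, 0], [0.085, 0.095, 0.132, -0.09, 0], [0.085, 0.095, 0.132, -0.108, 0], [0.085, 0.095, 0.132, -0.112, 0]]])

```text
time: 2.37
tcp_pos: [0.5727, -0.1638, 0.0859]
tool_rot: [-0.001, 0.997, -0.08, -0.004]
wrist_force: [-0.4, 0.4, -0.1]
finger_gap: 0.085
```

Run:
```python
from h import *
p,d=shot("side"); a=cv2.resize(p[110:240,260:430],None,fx=4,fy=4,interpolation=cv2.INTER_CUBIC)
q,d=shot("top"); b=cv2.resize(q[190:290,330:460],None,fx=4,fy=4,interpolation=cv2.INTER_CUBIC)
cv2.imwrite("pics/g1.png",np.hstack([a[:400,:400],b[:400,:400]])[:,:,::-1])
s=status.read_state(); print(s["tcp_pos"],s["wrist_force"],s["joint_positions"])
```

```text
[ 0.5750284  -0.16482897  0.08964259] [-0.14124261 -0.43038198  1.06412832] [-4.48543478e-01  2.37564329e-01  1.85503166e+00 -2.52436085e-04
  1.05142348e+00  1.28205947e+00]
```

View pics/g1.png

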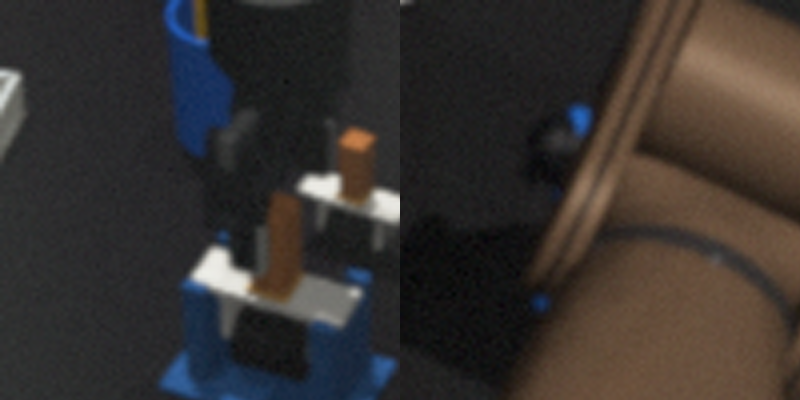

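The view shows the handle standing between the open fingers (about (280,245) in the left half), the plate seated on the blue cheeks and nothing touching. Closing now.

Call:
jog_arm(series=[[[0.07, 0.001, 0.001, 0, 0], [0.055, 0.001, 0.001, 0, 0], [0.045, 0.001, 0.001, 0, 0], [0.035, 0.001, 0.001, 0, 0], [0.025, 0.001, 0.001, 0, 0], [0.01, 0.001, 0.001, 0, 0], [0.01, 0.001, 0.001, 0, 0], [0.01, 0.001, 0.001, 0, 0], [0.01, 0.001, 0.001, 0, 0], [0.01, 0.001, 0.001, 0, 0]]])

```text
time: 3.3
tcp_pos: [0.5775, -0.1641, 0.0919]
tool_rot: [0.0, 0.997, -0.08, 0.001]
wrist_force: [-1.8, -0.2, 6.0]
finger_gap: 0.0227
```

Call:
jog_arm(series=[[[0.01, 0, 0, 0.01, 0], [0.01, 0, 0, 0.03, 0], [0.01, 0, 0, 0.06, 0], [0.01, 0, 0, 0.085, 0], [0.01, 0, 0, 0.1, 0], [0.01, 0, 0, 0.105, 0], [0.01, 0, 0, 0.11, 0], [0.01, 0, 0, 0.11, 0], [0.01, 0, 0, 0.11, 0], [0.01, 0, 0, 0.11, 0]]])

```text
time: 4.13
tcp_pos: [0.5758, -0.1631, 0.1983]
tool_rot: [-0.001, 0.997, -0.079, -0.002]
wrist_force: [-0.3, -0.2, -5.5]
finger_gap: 0.0228
```

Run:
```python
from h import *
p,d=shot("side"); a=cv2.resize(p[80:240,240:440],None,fx=4,fy=4,interpolation=cv2.INTER_CUBIC)
cv2.imwrite("pics/l1.png",a[:600,:,::-1])
s=status.read_state(); print(s["tcp_pos"],s["wrist_force"],s["finger_gap"],s["torque"])
```

```text
[ 0.57592659 -0.16313788  0.19852347] [ 0.13925998  0.59288553 -4.30212253] 0.02253980382770154 [-0.05895914 -0.01364034 -0.06013083]
```

View pics/l1.png

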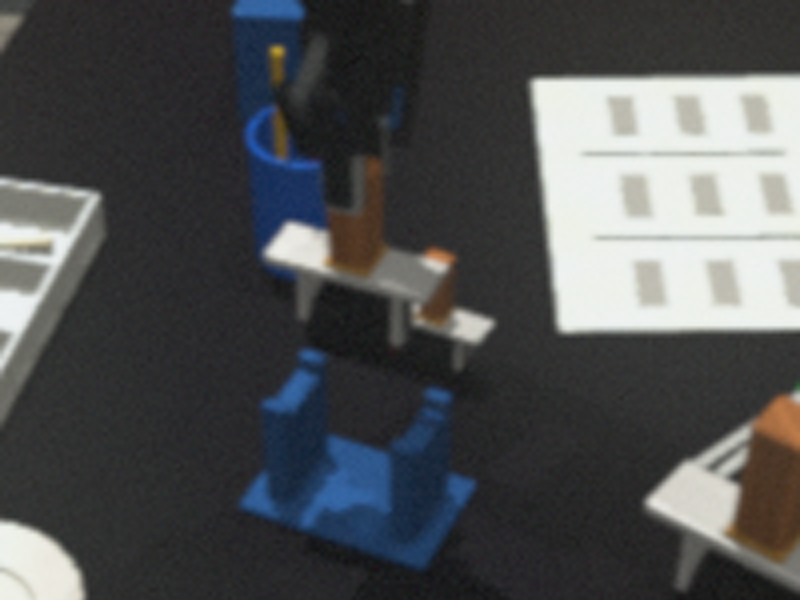

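Roller is lifted cleanly and hangs upright (plate (355,255), empty stand (355,470)). Its weight reads about 4.3 N.

Call:
jog_arm(series=[[[0.01, 0.004, 0.03, 0, -0.03], [0.01, 0.009, 0.068, 0, -0.07], [0.01, 0.014, 0.106, 0, -0.11], [0.01, 0.019, 0.144, 0, -0.15], [0.01, 0.024, 0.182, 0, -0.19], [0.01, 0.029, 0.22, 0, -0.23], [0.01, 0.034, 0.258, 0, -0.26], [0.01, 0.039, 0.296, 0, -0.29], [0.01, 0.044, 0.334, 0, -0.31], [0.01, 0.049, 0.372, 0, -0.333]]])

```text
time: 5.02
tcp_pos: [0.6253, 0.2103, 0.1993]
tool_rot: [0.0, 0.97, -0.244, -0.001]
wrist_force: [0.9, -0.3, -4.4]
finger_gap: 0.0224
```

Call:
jog_arm(series=[[[0.01, 0.003, 0.03, 0, 0], [0.01, 0.006, 0.052, 0, 0], [0.01, 0.006, 0.052, -0.02, 0], [0.01, 0.006, 0.052, -0.04, 0], [0.01, 0.006, 0.052, -0.055, 0], [0.01, 0.006, 0.052, -0.065, 0], [0.01, 0.006, 0.052, -0.065, 0], [0.01, 0.006, 0.052, -0.065, 0], [0.01, 0.006, 0.052, -0.065, 0], [0.01, 0.006, 0.052, -0.065, 0]]])

```text
time: 5.85
tcp_pos: [0.6332, 0.2604, 0.1377]
tool_rot: [-0.001, 0.97, -0.244, 0.001]
wrist_force: [0.1, -0.1, -3.9]
finger_gap: 0.0229
```

Run:
```python
from h import *
p,d=shot("side"); C=cloud("side",d); np.savez("s2.npz",p=p,d=d)
F=[]
for i in range(5):
    s=status.read_state(); F.append(s["wrist_force"][2])
q,d2=shot("top"); np.savez("t2.npz",p=q,d=d2)
s=status.read_state(); print(s["tcp_pos"],s["tool_rot"],F,s["wrist_force"],s["joint_positions"])
b=cv2.resize(p[190:400,180:400],None,fx=3.6,fy=2.85,interpolation=cv2.INTER_CUBIC)
cv2.imwrite("pics/b1.png",b[:,:,::-1])
```

```text
[0.63283989 0.26039347 0.13740022] [-6.79669042e-04  9.69824241e-01 -2.43801068e-01  1.23262564e-03] [np.float64(-4.227640032376622), np.float64(-4.227640032376622), np.float64(-4.227640032376622), np.float64(-4.227640032376622), np.float64(-4.227640032376622)] [ 0.25733204 -0.44023267 -4.33936513] [2.42350164e-01 3.59165494e-01 1.60723966e+00 4.66798408e-05
 1.17237264e+00 2.30569547e+00]
```

View pics/b1.png

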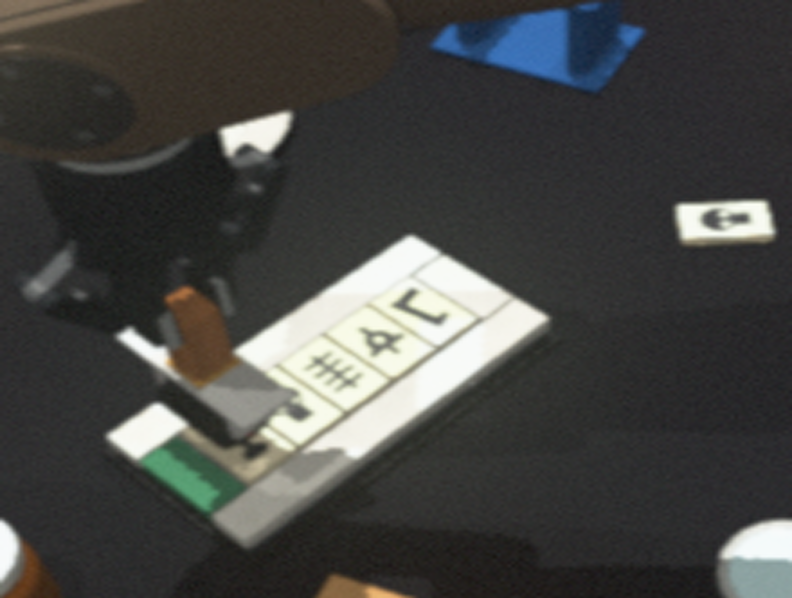

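Call:
jog_arm(series=[[[0.01, -0.002, 0.001, -0.01, 0], [0.01, -0.002, 0.001, -0.018, 0], [0.01, -0.002, 0.001, -0.022, 0], [0.01, -0.002, 0.001, -0.022, 0], [0.01, -0.002, 0.001, -0.022, 0]]])

```text
time: 6.37
tcp_pos: [0.6292, 0.2612, 0.1124]
tool_rot: [0.0, 0.97, -0.244, -0.001]
wrist_force: [-0.3, -0.8, -3.1]
finger_gap: 0.0225
```

Call:
jog_arm(series=[[[0.01, 0, 0, -0.001, 0], [0.01, 0, 0, -0.002, 0], [0.01, 0, 0, -0.003, 0], [0.01, 0, 0, -0.004, 0], [0.01, 0, 0, -0.005, 0], [0.01, 0, 0, -0.006, 0]]])

```text
time: 6.87
tcp_pos: [0.6307, 0.2618, 0.1093]
tool_rot: [-0.001, 0.97, -0.244, 0.001]
wrist_force: [-1.0, -0.1, 3.1]
finger_gap: 0.0226
```

Call:
jog_arm(series=[[[0.01, 0, 0, -0.0005, 0], [0.01, 0, 0, -0.001, 0], [0.01, 0, 0, -0.0015, 0], [0.01, 0, 0, -0.002, 0]]])

```text
time: 7.2
tcp_pos: [0.6311, 0.2621, 0.1083]
tool_rot: [-0.001, 0.97, -0.244, 0.001]
wrist_force: [-2.1, 0.8, 6.8]
finger_gap: 0.0225
```

Call:
jog_arm(series=[[[0.01, 0, 0, -0.0005, 0], [0.01, 0, 0, -0.001, 0], [0.01, 0, 0, -0.0015, 0], [0.01, 0, 0, -0.002, 0], [0.01, 0, 0, -0.002, 0], [0.01, 0, 0, -0.002, 0]]])

```text
time: 7.7
tcp_pos: [0.631, 0.2621, 0.1062]
tool_rot: [-0.001, 0.97, -0.244, 0.001]
wrist_force: [-1.6, 0.5, 6.0]
finger_gap: 0.0223
```

Call:
jog_arm(series=[[[0.01, 0, 0, -0.0005, 0], [0.01, 0, 0, -0.001, 0], [0.01, 0, 0, -0.0015, 0], [0.01, 0, 0, -0.002, 0], [0.01, 0, 0, -0.0025, 0], [0.01, 0, 0, -0.0025, 0]]])

```text
time: 8.2
tcp_pos: [0.6314, 0.2624, 0.1047]
tool_rot: [-0.002, 0.97, -0.244, 0.002]
wrist_force: [-2.8, 1.5, 8.0]
finger_gap: 0.0227
```

Call:
jog_arm(series=[[[0.01, 0, 0, -0.0005, 0], [0.01, 0, 0, -0.001, 0], [0.01, 0, 0, -0.0015, 0], [0.01, 0, 0, -0.0015, 0], [0.01, 0, 0, -0.0015, 0]]])

```text
time: 8.62
tcp_pos: [0.6319, 0.2628, 0.1045]
tool_rot: [-0.002, 0.97, -0.244, 0.002]
wrist_force: [-2.8, 1.4, 11.7]
finger_gap: 0.0226
```

Run:
```python
from h import *
F=[]
for i in range(3):
    optics.camera("side"); s=status.read_state(); F.append(np.round(s["wrist_force"],2))
print(F,s["tcp_pos"],s["tool_rot"],s["torque"])
```

```text
[array([-2.27,  2.06, 11.34]), array([-3.03,  1.56, 11.24]), array([-3.27,  0.74, 11.  ])] [0.63182731 0.26284396 0.10445056] [-0.00213526  0.9698475  -0.24369379  0.00214412] [0.34876688 0.72291686 0.02141603]
```

Call:
jog_arm(series=[[[0.01, -0.0005, -0.0009, 0, 0], [0.01, -0.001, -0.0018, 0, 0], [0.01, -0.0014, -0.0026, 0, 0], [0.01, -0.0019, -0.0035, 0, 0], [0.01, -0.0024, -0.0044, 0, 0], [0.01, -0.0029, -0.0053, 0, 0], [0.01, -0.0033, -0.0062, 0, 0], [0.01, -0.0038, -0.007, 0, 0], [0.01, -0.0043, -0.0079, 0, 0], [0.01, -0.0048, -0.0088, 0, 0]]])

```text
time: 9.6
tcp_pos: [0.6272, 0.2543, 0.1045]
tool_rot: [-0.002, 0.97, -0.244, 0.002]
wrist_force: [-2.7, 2.7, 10.3]
finger_gap: 0.0228
```

Call:
jog_arm(series=[[[0.01, -0.0005, -0.0009, 0, 0], [0.01, -0.001, -0.0018, 0, 0], [0.01, -0.0014, -0.0026, 0, 0], [0.01, -0.0019, -0.0035, 0, 0], [0.01, -0.0024, -0.0044, 0, 0], [0.01, -0.0029, -0.0053, 0, 0], [0.01, -0.0033, -0.0062, 0, 0], [0.01, -0.0038, -0.007, 0, 0], [0.01, -0.0043, -0.0079, 0, 0], [0.01, -0.0048, -0.0088, 0, 0]]])

```text
time: 10.43
tcp_pos: [0.6237, 0.2478, 0.1048]
tool_rot: [-0.006, 0.97, -0.244, 0.004]
wrist_force: [-0.6, 5.3, 9.0]
finger_gap: 0.0226
```

Call:
jog_arm(series=[[[0.01, -0.0005, -0.0009, 0, 0], [0.01, -0.001, -0.0018, 0, 0], [0.01, -0.0014, -0.0026, 0, 0], [0.01, -0.0019, -0.0035, 0, 0], [0.01, -0.0024, -0.0044, 0, 0], [0.01, -0.0029, -0.0053, 0, 0], [0.01, -0.0033, -0.0062, 0, 0], [0.01, -0.0038, -0.007, 0, 0]]])

```text
time: 11.1
tcp_pos: [0.6186, 0.2384, 0.1045]
tool_rot: [-0.002, 0.97, -0.244, 0.002]
wrist_force: [-3.1, 1.8, 11.5]
finger_gap: 0.0227
```

Call:
jog_arm(series=[[[0.01, -0.0008, -0.0014, 0, 0], [0.01, -0.0015, -0.0028, 0, 0], [0.01, -0.0023, -0.0042, 0, 0], [0.01, -0.003, -0.0056, 0, 0], [0.01, -0.0038, -0.007, 0, 0], [0.01, -0.0046, -0.0084, 0, 0], [0.01, -0.0053, -0.0099, 0, 0], [0.01, -0.0061, -0.0113, 0, 0], [0.01, -0.0068, -0.0127, 0, 0], [0.01, -0.0076, -0.0141, 0, 0]]])

```text
time: 11.93
tcp_pos: [0.611, 0.2242, 0.1045]
tool_rot: [-0.002, 0.97, -0.244, 0.002]
wrist_force: [-2.8, 2.5, 11.6]
finger_gap: 0.0225
```

Call:
jog_arm(series=[[[0.01, -0.0005, -0.0009, 0, 0], [0.01, -0.001, -0.0018, 0, 0], [0.01, -0.0014, -0.0026, 0, 0], [0.01, -0.0019, -0.0035, 0, 0], [0.01, -0.0024, -0.0044, 0, 0], [0.01, -0.0029, -0.0053, 0, 0], [0.01, -0.0033, -0.0062, 0, 0], [0.01, -0.0038, -0.007, 0, 0], [0.01, -0.0043, -0.0079, 0, 0], [0.01, -0.0048, -0.0088, 0, 0]]])

```text
time: 12.77
tcp_pos: [0.6076, 0.2176, 0.1047]
tool_rot: [-0.005, 0.97, -0.244, 0.004]
wrist_force: [-0.5, 5.3, 9.6]
finger_gap: 0.0228
```

Same pattern as the first edge: 14–16 N and the drum back at level. Continuing.

Call:
jog_arm(series=[[[0.01, -0.0005, -0.0009, 0, 0], [0.01, -0.001, -0.0018, 0, 0], [0.01, -0.0014, -0.0026, 0, 0], [0.01, -0.0019, -0.0035, 0, 0], [0.01, -0.0024, -0.0044, 0, 0], [0.01, -0.0029, -0.0053, 0, 0], [0.01, -0.0033, -0.0062, 0, 0], [0.01, -0.0038, -0.007, 0, 0]]])

```text
time: 13.43
tcp_pos: [0.6025, 0.2084, 0.1044]
tool_rot: [-0.002, 0.97, -0.244, 0.002]
wrist_force: [-3.6, 2.5, 11.8]
finger_gap: 0.0225
```

Call:
jog_arm(series=[[[0.01, -0.0008, -0.0014, 0, 0], [0.01, -0.0015, -0.0028, 0, 0], [0.01, -0.0023, -0.0042, 0, 0], [0.01, -0.003, -0.0056, 0, 0], [0.01, -0.0038, -0.007, 0, 0], [0.01, -0.0046, -0.0084, 0, 0], [0.01, -0.0053, -0.0099, 0, 0], [0.01, -0.0061, -0.0113, 0, 0], [0.01, -0.0068, -0.0127, 0, 0], [0.01, -0.0076, -0.0141, 0, 0]]])

```text
time: 14.27
tcp_pos: [0.5949, 0.1942, 0.1044]
tool_rot: [-0.002, 0.97, -0.244, 0.002]
wrist_force: [-3.4, 1.4, 12.8]
finger_gap: 0.0225
```

Call:
jog_arm(series=[[[0.01, -0.0005, -0.0009, 0.0002, 0], [0.01, -0.001, -0.0018, 0.0004, 0], [0.01, -0.0014, -0.0026, 0.0005, 0], [0.01, -0.0019, -0.0035, 0.0005, 0], [0.01, -0.0024, -0.0044, 0.0005, 0], [0.01, -0.0029, -0.0053, 0.0005, 0], [0.01, -0.0033, -0.0062, 0.0005, 0], [0.01, -0.0038, -0.007, 0.0005, 0], [0.01, -0.0043, -0.0079, 0.0005, 0], [0.01, -0.0048, -0.0088, 0.0005, 0]]])

```text
time: 15.1
tcp_pos: [0.5911, 0.1871, 0.1047]
tool_rot: [-0.004, 0.97, -0.244, 0.004]
wrist_force: [-0.7, 4.6, 9.7]
finger_gap: 0.0226
```

Call:
jog_arm(series=[[[0.01, -0.0005, -0.0009, 0, 0], [0.01, -0.001, -0.0018, 0, 0], [0.01, -0.0014, -0.0026, 0, 0], [0.01, -0.0019, -0.0035, 0, 0], [0.01, -0.0024, -0.0044, 0, 0], [0.01, -0.0029, -0.0053, 0, 0], [0.01, -0.0033, -0.0062, 0, 0], [0.01, -0.0038, -0.007, 0, 0]]])

```text
time: 15.77
tcp_pos: [0.5862, 0.1782, 0.1045]
tool_rot: [-0.002, 0.97, -0.244, 0.002]
wrist_force: [-3.1, 1.7, 11.1]
finger_gap: 0.0225
```

Call:
jog_arm(series=[[[0.01, -0.0008, -0.0014, 0, 0], [0.01, -0.0015, -0.0028, 0, 0], [0.01, -0.0023, -0.0042, 0, 0], [0.01, -0.003, -0.0056, 0, 0], [0.01, -0.0038, -0.007, 0, 0], [0.01, -0.0046, -0.0084, 0, 0], [0.01, -0.0053, -0.0099, 0, 0], [0.01, -0.0061, -0.0113, 0, 0], [0.01, -0.0068, -0.0127, 0, 0], [0.01, -0.0076, -0.0141, 0, 0]]])

```text
time: 16.6
tcp_pos: [0.5786, 0.164, 0.1045]
tool_rot: [-0.002, 0.97, -0.244, 0.002]
wrist_force: [-3.8, 1.9, 10.9]
finger_gap: 0.0224
```

Call:
jog_arm(series=[[[0.01, -0.0005, -0.0009, 0, 0], [0.01, -0.001, -0.0018, 0, 0], [0.01, -0.0014, -0.0026, 0, 0], [0.01, -0.0019, -0.0035, 0, 0], [0.01, -0.0024, -0.0044, 0, 0], [0.01, -0.0029, -0.0053, 0, 0], [0.01, -0.0033, -0.0062, 0, 0], [0.01, -0.0038, -0.007, 0, 0], [0.01, -0.0043, -0.0079, 0, 0], [0.01, -0.0048, -0.0088, 0, 0]]])

```text
time: 17.43
tcp_pos: [0.5749, 0.1569, 0.1047]
tool_rot: [-0.004, 0.97, -0.244, 0.003]
wrist_force: [-1.3, 4.1, 9.3]
finger_gap: 0.0225
```

Call:
jog_arm(series=[[[0.01, -0.0005, -0.0009, 0, 0], [0.01, -0.001, -0.0018, 0, 0], [0.01, -0.0014, -0.0026, 0, 0], [0.01, -0.0019, -0.0035, 0, 0], [0.01, -0.0024, -0.0044, 0, 0], [0.01, -0.0029, -0.0053, 0, 0], [0.01, -0.0033, -0.0062, 0, 0], [0.01, -0.0038, -0.007, 0, 0]]])

```text
time: 18.1
tcp_pos: [0.5701, 0.1481, 0.1044]
tool_rot: [-0.002, 0.97, -0.244, 0.002]
wrist_force: [-2.7, 1.6, 10.1]
finger_gap: 0.0225
```

Call:
jog_arm(series=[[[0.01, -0.0008, -0.0014, -0.0003, 0], [0.01, -0.0015, -0.0028, -0.0005, 0], [0.01, -0.0023, -0.0042, -0.0005, 0], [0.01, -0.003, -0.0056, -0.0005, 0], [0.01, -0.0038, -0.007, -0.0005, 0], [0.01, -0.0046, -0.0084, -0.0005, 0], [0.01, -0.0053, -0.0099, -0.0005, 0], [0.01, -0.0061, -0.0113, -0.0005, 0], [0.01, -0.0068, -0.0127, -0.0005, 0], [0.01, -0.0076, -0.0141, -0.0005, 0]]])

```text
time: 18.93
tcp_pos: [0.5627, 0.134, 0.1043]
tool_rot: [-0.002, 0.97, -0.244, 0.002]
wrist_force: [-3.3, 2.1, 12.9]
finger_gap: 0.0225
```

Call:
jog_arm(series=[[[0.01, -0.0008, -0.0014, 0, 0], [0.01, -0.001, -0.0018, 0, 0], [0.01, -0.001, -0.0018, 0, 0]]])

```text
time: 19.18
tcp_pos: [0.5616, 0.132, 0.1043]
tool_rot: [-0.002, 0.97, -0.244, 0.002]
wrist_force: [-3.4, 1.2, 13.0]
finger_gap: 0.0228
```

Call:
jog_arm(series=[[[0.01, 0, 0, 0.004, 0], [0.01, 0, 0, 0.01, 0], [0.01, 0, 0, 0.03, 0], [0.01, 0, 0, 0.055, 0], [0.01, 0, 0, 0.08, 0.03], [0.01, 0, 0, 0.102, 0.06], [0.01, 0, -0.03, 0.102, 0.09], [0.01, 0, -0.065, 0.102, 0.13], [0.01, 0.005, -0.1, 0.102, 0.17], [0.01, 0.005, -0.1, 0.102, 0.17]]])

```text
time: 20.02
tcp_pos: [0.5642, 0.0254, 0.2003]
tool_rot: [0.002, 0.987, -0.162, -0.0]
wrist_force: [-0.2, -1.1, -4.6]
finger_gap: 0.0221
```

Run:
```python
from h import *
o=[]
for c in("top","side"):
    p,d=shot(c); np.savez(c+"3.npz",p=p,d=d); o.append(p)
    pi=p.astype(int);C=cloud(c,d);X,Y,Z=C[...,0],C[...,1],C[...,2];R,G,B=pi[...,0],pi[...,1],pi[...,2]
    near=(d>0)&(np.hypot(X-.578,Y+.163)<.09)&(B>R+40)
    for nm,m in(("base",near&(Z<.02)),("all",near),("cheektops",near&(Z>.062)&(Z<.095))):
        if m.sum()>5:
            r=cv2.minAreaRect((C[m][:,:2]*1000).astype(np.float32)); print(c,nm,m.sum(),np.round(r[0],1),np.round(r[1],1),round(r[2],1),Z[m].mean().round(4))
    # tile heights against rails
    u=np.array([.4756,.8796]);v=np.array([.8796,-.4756]); rel=C[...,:2]-np.array([.5975,.1992] if c=="top" else [.5985,.2005]); by=rel@u;bx=rel@v
    ok=(d>0)&(Z>.015)&(Z<.045)
    rl=ok&(abs(abs(bx)-.041)<.008)
    for i in range(5):
        y0=.068-.034*i; t=ok&(abs(bx)<.022)&(abs(by-y0)<.013); r=rl&(abs(by-y0)<.013)
        print(c,i+1,"tile-rail mm",round((Z[t].mean()-Z[r].mean())*1000,2),t.sum(),r.sum())
s=status.read_state(); print(s["tcp_pos"],s["tool_rot"],s["wrist_force"])
cv2.imwrite("pics/m3.png",np.hstack([cv2.resize(o[0][170:310,160:420],None,fx=1.5,fy=2.0*1.0),cv2.resize(o[1][150:390,190:400],(390,400))[:280]])[:,:,::-1])
cv2.imwrite("pics/m3.png",cv2.resize(o[1][120:390,190:430],None,fx=2.2,fy=2.2,interpolation=cv2.INTER_CUBIC)[:,:,::-1])
```

```text
top base 1345 [ 578.5 -165.6] [ 85.3 131.3] 78.5 0.0058
top all 1818 [ 578.5 -165.6] [ 85.3 131.3] 78.5 0.0216
top cheektops 366 [ 575.7 -165. ] [56.4 97.2] 78.4 0.074
top 1 tile-rail mm -0.16 204 150
top 2 tile-rail mm 0.37 203 144
top 3 tile-rail mm -0.0 209 155
top 4 tile-rail mm -0.3 155 97
top 5 tile-rail mm nan 0 19
side base 544 [ 553.5 -173.1] [ 90.  126.7] 43.3 0.0045
side all 726 [ 553.5 -173.1] [ 90.  126.7] 43.3 0.0195
side cheektops 132 [ 537.3 -155.1] [59.4 14.9] 80.1 0.073
side 1 tile-rail mm 0.11 288 202
side 2 tile-rail mm 0.1 276 199
side 3 tile-rail mm -0.15 256 196
side 4 tile-rail mm 0.03 248 180
side 5 tile-rail mm 0.44 234 180
[0.56353086 0.02984968 0.20006792] [ 9.60720155e-06  9.86783691e-01 -1.62037945e-01 -1.28500597e-03] [ 0.56292502  0.05898609 -4.70441595]<stdin>:16: RuntimeWarning: Mean of empty slice.
  ret = ret.dtype.type(ret / rcount)
```

View pics/m3.png

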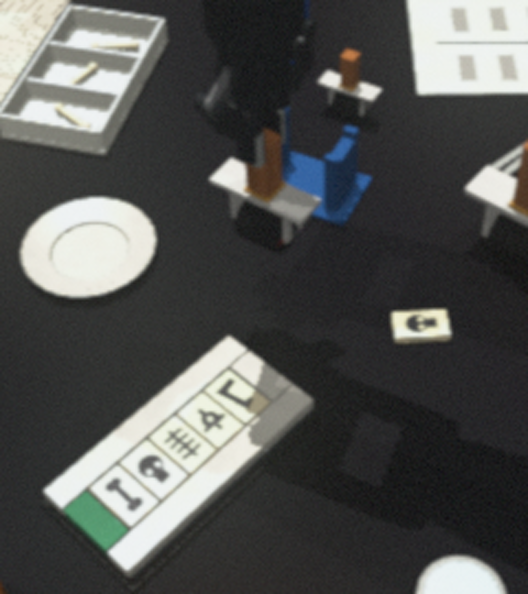

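All five tiles look flush (tile-to-rail differences are within noise) and the stand is clear. Now over the stand.

Call:
jog_arm(series=[[[0.01, 0.002, -0.03, 0, 0.03], [0.01, 0.005, -0.065, 0, 0.06], [0.01, 0.008, -0.1, 0, 0.09], [0.01, 0.011, -0.135, 0, 0.12], [0.01, 0.013, -0.165, 0, 0.151], [0.01, 0.015, -0.185, 0, 0.151], [0.01, 0.015, -0.195, 0, 0.151], [0.01, 0.015, -0.195, 0, 0.151], [0.01, 0.015, -0.195, 0, 0.151], [0.01, 0.015, -0.195, 0, 0.151]]])

```text
time: 20.95
tcp_pos: [0.5791, -0.1619, 0.2011]
tool_rot: [-0.001, 0.996, -0.085, -0.001]
wrist_force: [-0.1, 1.3, -3.8]
finger_gap: 0.0226
```

Run:
```python
from h import *
p,d=shot("side");shot("side")
pi=p.astype(int);C=cloud("side",d);X,Y,Z=C[...,0],C[...,1],C[...,2];R,G,B=pi[...,0],pi[...,1],pi[...,2]
n=(d>0)&(np.hypot(X-.578,Y+.163)<.09)
for nm,m in(("base",n&(B>R+40)&(Z<.02)),("tops",n&(B>R+40)&(Z>.06)&(Z<.1)),("plate",n&(R>110)&(B>100)&(abs(R-B)<35)&(Z>.15)&(Z<.21))):
    r=cv2.minAreaRect((C[m][:,:2]*1000).astype(np.float32)); print(nm,m.sum(),np.round(r[0],1),np.round(r[1],1),round(r[2],1),Z[m].mean().round(4))
s=status.read_state(); print(s["tcp_pos"],s["tool_rot"],s["wrist_force"])
u=np.array([.4756,.8796]);v=np.array([.8796,-.4756]); 
for c in("side","top"):
    if c=="top": p,d=shot(c); C=cloud(c,d); Z=C[...,2]
    rel=C[...,:2]-np.array([.5975,.1992] if c=="top" else [.5985,.2005]); by=rel@u;bx=rel@v; ok=(d>0)&(Z>.015)&(Z<.045)
    print(c,[(round((Z[ok&(abs(bx)<.022)&(abs(by-y0)<.013)].mean()-Z[ok&(abs(abs(bx)-.041)<.008)&(abs(by-y0)<.013)].mean())*1000,2)) for y0 in .068-.034*np.arange(5)])
```

```text
base 875 [ 577.4 -178.5] [113.9 130.3] 79.7 0.0048
tops 248 [ 577.7 -162. ] [59.8 97.5] 79.4 0.0728
plate 299 [ 581.  -158.9] [35.5 96.2] 78.9 0.185
[ 0.57926989 -0.16202096  0.20146503] [-3.13427706e-04  9.96417966e-01 -8.45642120e-02 -1.83718363e-04] [ 0.52870623  0.65085788 -4.48890967]
side [np.float64(0.15), np.float64(0.2), np.float64(0.33), np.float64(0.1), np.float64(0.02)]
top [np.float64(0.01), np.float64(-0.01), np.float64(0.18), np.float64(-0.19), np.float64(0.43)]
```

Call:
jog_arm(series=[[[0.01, -0.002, -0.003, 0, 0], [0.01, -0.002, -0.003, -0.02, 0], [0.01, -0.002, -0.003, -0.04, 0], [0.01, -0.002, -0.003, -0.06, 0], [0.01, -0.002, -0.003, -0.08, 0], [0.01, -0.002, -0.003, -0.092, 0], [0.01, -0.002, -0.003, -0.096, 0], [0.01, -0.002, -0.003, -0.096, 0], [0.01, -0.002, -0.003, -0.096, 0]]])

```text
time: 21.85
tcp_pos: [0.578, -0.1671, 0.1067]
tool_rot: [0.0, 0.996, -0.085, 0.001]
wrist_force: [0.8, -0.1, -3.8]
finger_gap: 0.0226
```

Run:
```python
from h import *
s=status.read_state(); print(s["tcp_pos"],s["tool_rot"],s["wrist_force"])
p,d=shot("side")
cv2.imwrite("pics/s4.png",cv2.resize(p[120:230,270:390],None,fx=5,fy=5,interpolation=cv2.INTER_CUBIC)[:,:,::-1])
pi=p.astype(int);C=cloud("side",d);X,Y,Z=C[...,0],C[...,1],C[...,2];R,G,B=pi[...,0],pi[...,1],pi[...,2]
n=(d>0)&(np.hypot(X-.578,Y+.163)<.09)
m=n&(R>90)&(B>80)&(abs(R-B)<35)&(Z>.075)&(Z<.11)
r=cv2.minAreaRect((C[m][:,:2]*1000).astype(np.float32)); print(m.sum(),np.round(r[0],1),np.round(r[1],1),round(r[2],1),Z[m].mean().round(4))
```

```text
[ 0.57799288 -0.16709535  0.10667302] [ 2.80452103e-04  9.96343667e-01 -8.54321367e-02  7.54251720e-04] [ 0.82859907 -0.11569868 -3.82914943]
328 [ 579.1 -164.7] [35.8 96.5] 80.0 0.0907
```

View pics/s4.png

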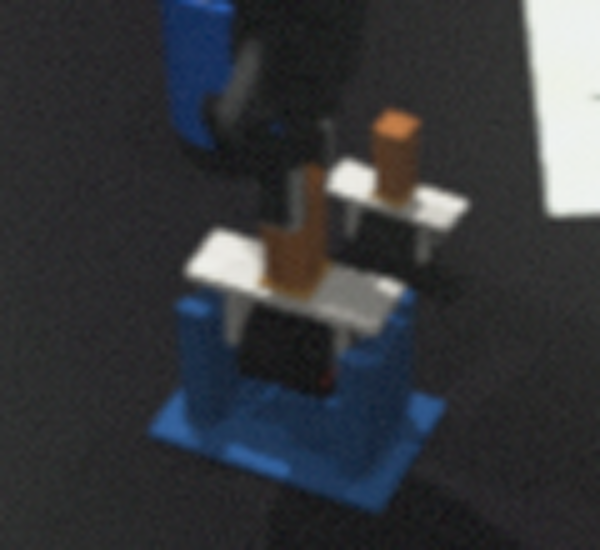

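Plate hangs about 14 mm above its seat at (295,280) and aligned, but about 2.5 mm off in y. Correct that and lower.

Call:
jog_arm(series=[[[0.01, 0, 0.0025, 0, 0], [0.01, 0, 0.0025, 0, 0], [0.01, 0, 0.0025, -0.004, 0], [0.01, 0, 0.0025, -0.008, 0], [0.01, 0, 0.0025, -0.01, 0], [0.01, 0, 0.0025, -0.012, 0], [0.01, 0, 0.0025, -0.0135, 0], [0.01, 0, 0.0025, -0.0145, 0], [0.01, 0, 0.0025, -0.0145, 0], [0.01, 0, 0.0025, -0.0145, 0]]])

```text
time: 22.73
tcp_pos: [0.5773, -0.1643, 0.0919]
tool_rot: [0.0, 0.996, -0.085, -0.0]
wrist_force: [-4.0, 1.7, 1.1]
finger_gap: 0.0225
```

Height and position match the grasp, and the stand carries the weight. Release.

Call:
jog_arm(series=[[[0.028, 0, 0, 0, 0], [0.032, 0, 0, 0, 0], [0.04, 0, 0, 0, 0], [0.055, 0, 0, 0, 0], [0.07, 0, 0, 0, 0], [0.085, 0, 0, 0, 0], [0.085, 0, 0, 0, 0], [0.085, 0, 0, 0, 0], [0.085, 0, 0, 0, 0], [0.085, 0, 0, 0, 0]]])

```text
time: 23.57
tcp_pos: [0.5773, -0.1643, 0.0911]
tool_rot: [-0.0, 0.996, -0.085, 0.0]
wrist_force: [0.6, -0.3, -0.0]
finger_gap: 0.085
```

Call:
jog_arm(series=[[[0.085, 0, 0, 0.01, 0], [0.085, 0, 0, 0.03, 0], [0.085, 0, 0, 0.06, 0], [0.085, 0, 0, 0.09, 0], [0.085, 0, 0, 0.12, 0], [0.085, -0.01, -0.03, 0.13, 0], [0.085, -0.025, -0.065, 0.13, 0], [0.085, -0.04, -0.1, 0.13, 0], [0.085, -0.055, -0.135, 0.13, 0], [0.085, -0.07, -0.17, 0.13, 0]]])

```text
time: 24.4
tcp_pos: [0.5066, -0.3357, 0.2224]
tool_rot: [0.0, 0.996, -0.085, 0.001]
wrist_force: [0.4, 0.2, -0.6]
finger_gap: 0.0848
```

Call:
jog_arm(series=[[[0.085, -0.02, -0.035, 0, 0], [0.085, -0.04, -0.07, 0, 0], [0.085, -0.06, -0.105, 0, 0], [0.085, -0.075, -0.13, 0, 0], [0.085, -0.08, -0.14, 0, 0], [0.085, -0.08, -0.14, 0, 0]]])

```text
time: 24.9
tcp_pos: [0.4258, -0.4766, 0.2217]
tool_rot: [0.0, 0.996, -0.087, 0.0]
wrist_force: [0.2, 0.6, 0.2]
finger_gap: 0.085
```

Run:
```python
from h import *
u=np.array([.4756,.8796]);v=np.array([.8796,-.4756]); o=[]
for c in("side","top"):
    zs=[]
    for k in range(6):
        p,d=shot(c); C=cloud(c,d); Z=C[...,2]
        rel=C[...,:2]-np.array([.5975,.1992] if c=="top" else [.5985,.2005]); by=rel@u;bx=rel@v; ok=(d>0)&(Z>.015)&(Z<.045)
        zs.append([(Z[ok&(abs(bx)<.022)&(abs(by-y0)<.013)].mean()-Z[ok&(abs(abs(bx)-.041)<.008)&(abs(by-y0)<.013)].mean())*1000 for y0 in .068-.034*np.arange(5)])
    o.append(p); print(c,"tile-rail mm",np.mean(zs,0).round(2))
    pi=p.astype(int);X,Y=C[...,0],C[...,1];R,G,B=pi[...,0],pi[...,1],pi[...,2]
    n=(d>0)&(np.hypot(X-.578,Y+.163)<.08)
    for nm,m in(("plate",n&(R>130)&(B>120)&(Z>.06)&(Z<.095)),("top",n&(Z>.128)&(R>G+30))):
        r=cv2.minAreaRect((C[m][:,:2]*1000).astype(np.float32)); print(nm,m.sum(),np.round(r[0],1),np.round(r[1],1),round(r[2],1),Z[m].mean().round(4))
a=cv2.resize(o[0][130:390,200:460],(400,400),interpolation=cv2.INTER_CUBIC); b=cv2.resize(o[1][190:320,330:460],(400,400),interpolation=cv2.INTER_CUBIC)
cv2.imwrite("pics/f.png",np.hstack([a,b])[:,:,::-1])
s=status.read_state(); print(s["time"],s["tcp_pos"],s["wrist_force"])
```

```text
side tile-rail mm [ 0.12  0.15 -0.01  0.06  0.08]
plate 282 [ 577.8 -164.6] [42.4 96.5] 82.0 0.0765
top 83 [ 578.5 -161.2] [24.7 23.3] 77.1 0.1357
top tile-rail mm [ 0.04 -0.02  0.05  0.12  0.12]
plate 429 [ 576.5 -163.9] [34.1 96.1] 78.9 0.078
top 131 [ 576.4 -164.3] [23.3 24.3] 79.9 0.1375
25.5 [ 0.42761634 -0.47392685  0.22115511] [-0.34143837  0.24713001  0.3338417 ]
```

View pics/f.png

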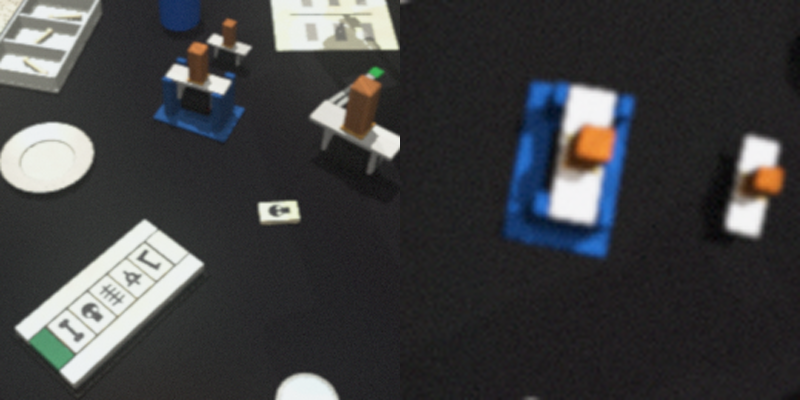

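The roller is upright in its stand (198,75) with plate and handle heights as before. All the tiles are flush and the other things are where they were.

```bash
python3 -c "
from h import *
print(job_done())"
```

```text
the job is handed in; nothing more can be done
None
```

The job is done and handed in after about 25.5 s. I took the middle-sized roller from its blue stand and pressed tile1 home. Then I rolled to tile5 in one pass without lifting, and set the roller back upright in its stand and let go.

- **Push force:** readings at the end of each move ran from 13 to 17 N, aiming for 15. I only read the force between moves, so short peaks at the tile edges were not seen. The highest reading was about 17.2 N.
- **Tiles:** averaged over both cameras, every tile is within 0.15 mm of its rails, which is within noise. Two earlier single-picture readings gave about 0.4 mm for tile5, but averaging several frames did not bear them out.
- **Roller in stand:** the plate (78 mm) and handle top (137 mm) are at the same heights as before I took it. The gripper is clear and the wrist force is near zero.
- **Other things on the bench:** nothing else had moved in the parts of the last picture I looked at. The jar, pencil pot and magnifier were mostly outside it, and the arm touched none of them.

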